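# Dial the combination of the stylus lock box

## Robot

A 6-joint arm with a two-finger parallel gripper is mounted at the origin on the work surface. World frame = base frame: x ahead of the robot, y to its left, z up, the work surface at z = 0. Lengths are in mm, angles in rad, forces in N, time in s.
With the tool pointing down it reaches from about 325 to 900 mm from the base axis. Payload 6.1 kg.
Tool frame: the origin (TCP) lies midway between the tips of the shut fingers; the grasp point (between the pads) lies arm.tcp_to_grasp behind it (arm.tcp_to_grasp is the distance from the TCP to the grasp point, in mm); z points along the fingers, x is the direction in which the jaws open and shut, and the axes are right-handed (so a half turn about z gives the same grasp; the last joint's range is limited). The gripper opens to 87 mm and grips with 3 to 60 N. Pads are 19 mm wide; open, the fingers measure 117 mm over their backs; the gripper's body (75 mm by 190 mm) begins 51 mm behind the grasp point.
Start: joints at [-1.324, 0.22, 1.526, -0, 1.395, -0.126], TCP at [227.633, -582.064, 188.738] pointing down, gripper open.
Joint ranges: [-2.98, 2.98], [-0.91, 2.08], [0.09, 2.57], [-1.24, 4.39], [0.2, 2.65], [-2.68, 2.68]. Speed limits (rad/s): [2.57, 2.57, 3.01, 3.14, 3.14, 3.14].

## Interface

Orientations are given as a unit quaternion [x, y, z, w].
In Python, from plant import readout, grab_frame, arm, recognise gives the robot as it stands.
- The arm moves only by the shell command python3 -m jog 'ROWS' [OPENING] [FORCE]. ROWS is JSON, one flat list of numbers, 4 for each row, row after row: the shift along the tool's x, y, z in units of 25 mm (1.0 is 25 mm), then the turn about the tool's z in units of 5 degrees (1.0 is 5 degrees). In form: [tx, ty, tz, roll, tx, ty, tz, roll, ...]. A call has 1 to 20 rows; each row is the pose to reach, as a shift and turn from the pose commanded when the call began, along the tool's axes at that moment; what a row does not reach only later rows make up. A row lasts 1/12 s, in which the tool goes at most 41.7 mm and 7.16 degrees, less where a joint would pass 70% of its speed; a pose out of reach is approached as far as the arm can. A call with a gripper value outside its range is refused whole. OPENING is the gripper's target within -1 to 1 (fully open at 1, half-way at 0, shut at -1), set as the call begins (- or left out, the last holds). The fingers move at their own pace and stop on an object; FORCE is the grip in N (left out, the last holds). Time passes only in rows, so rows that repeat a pose let the fingers close. It gives the time, the measured TCP pose, the force and the opening at its end, in the units of the state.
- readout.read_state(): the state, without advancing time (a new reading comes with each control period).
- grab_frame(name): name is "side" or "top"; returns a dict with "color" (480x640x3 uint8, red, green, blue), "camera_matrix" (3x3 intrinsics, pixels), "view" (4x4, takes a point from world to camera coordinates). Camera axes: x right, y up, looking along -z (the intrinsics and any distortion apply to the point x, -y, -z); pixel columns grow to the right and rows downward; lengths in mm; the calibration is good to about 2 mm. A picture is of the moment at which its call begins. There is no depth.
- arm.close_job(): hands the job in, once; it reports no verdict.
Trained networks look in the newest picture that a camera, given by its name, has taken for a name from the list of things; names that differ only in an ending like _2 or _b are one class to them, and where a whole thing is asked for, a point or a joint stands for the part that bears it (a point fixed in the world has none). Each returns a list of dicts, best first, with "conf" (0 to 1); they miss things now and then, are a little off and sometimes report something else, mostly with a low value. They report only what shows in the picture. A call takes as long as a camera call.
- recognise(camera, target): "box" ([left, top, right, bottom] in pixels, round what is visible of it).
The state is a dict: "time_s": time; "joints": joint angles; "joint_vel": joint speeds; "joint_efforts": joint torques, N m; "tcp_pos": TCP position; "ee_rot": TCP orientation; "force": force on the tool from outside, world axes, zero at the start; "torque": the same for the moment, N m; "grip_width": finger opening in mm.
Only numpy, scipy, OpenCV 4.12 (cv2) and the standard library are available. Lean on these libraries where they do the work, as an engineer would, in place of code of your own. Each camera call takes 0.05 s, during which the arm holds its last target.

## Task

Unlock the lock box whose beech shelf carries the chrome spring clip with the black stylus holder: turn the dial on its top right (clockwise, seen from above) until the orange pointer is at the five-dot mark, pause there about half a second, then turn it left (anticlockwise) back past three to the two-dot mark and let go of it there. Leave the dial of the other box, the one with the red lens, as it is.

Things in the scene. Friction and masses are not known exactly. Their poses are not given: they have to be found in the camera images.
- stylus_case: The box to unlock, fixed: grey, 170 x 170 x 80 mm high, slightly turned, left or right. Origin: centre of its underside, z up. On its +x side (away from the robot) a beech shelf, 60 mm above the table, has a chrome clip gripping a black stylus holder (top at 80 mm, reaching 137 mm from the origin). The dial is centred on top, on a fixed black plate 152 mm wide, its top at 84 mm.
- stylus_dial (a joint): Dial angle, rad: 0 at the three-dot mark (along the box's +x), growing clockwise from above. Groups of white dots, each with a tick, on the plate: one at -0.873 (left, seen from the robot), two at -0.436, three at 0, four at 0.436, five at 0.873 (right). Vertical axis, even friction 0.06 N m, no spring or clicks: it stays where left. Stops only at -1.3 and 1.3.
- stylus_dial_grip (a point): On the dial's axis, 30 mm above the plate: the height to grip. Turns with the dial: x along the pointer, z up. The grip is an aluminium bar 56 mm long (x), 16 mm wide (y: pinch here), top 15 mm above this point; below it a grey skirt, radius 34 mm, top 25 mm below this point. Orange stripe and pointer at the +x end. Nothing else on the box's top rises over the plate.
- lens_dial_pointer (a point): Tip of the orange pointer of the other box's dial, to be left alone: 42 mm from that dial's axis, 90 mm above the table, x outwards along the pointer. Its box and dial are the same but for the shelf, which carries a red glass lens 40 mm wide in a steel ring.

How it is judged (in metres and radians):
On the way, in this order (a step that is already met when the one before it is completed fails the run):
1. the stylus box's dial is turned right to the five-dot mark (within 10 degrees) and stopped there (value of joint stylus_dial between 0.698 and 1.047 rad and velocity of joint stylus_dial between -0.25 and 0.25 rad/s), for 0.2 s.
2. the dial is turned left to the two-dot mark (within 10 degrees) (value of joint stylus_dial between -0.611 and -0.262 rad), for 0.2 s.
At the end, for the whole second after the job is handed in: The stylus box's dial has been at the five-dot mark, standing there for at least 0.2 s, and now rests, let go, at the two-dot mark (-0.436 rad), each within 10 degrees; the other box's pointer is within 10 mm of where it was (all of step 2 and velocity of joint stylus_dial between -0.1 and 0.1 rad/s and distance of lens_dial_pointer from where it was at the start of the episode below 0.01 m); the robot touches nothing.
It fails at once if the dial of the red lens box is turned (its pointer moves more than 10 mm) (distance of lens_dial_pointer from where it was at the start of the episode above 0.01 m).
It also fails if it takes over 35 s, if anything falls off the work surface, if the arm or the gripper's body presses on something with over 40 N, if the wrist force passes 120 N, or if a joint passes its speed limit or range.

## Working session

There is one attempt and no reset: what is moved stays moved. The work goes in short steps, Python scripts to look and compute and a shell command to move; the robot and the scene stay as the last step left them, time stands still between calls to the robot, and variables do not carry over. Pictures are saved under pics/ and viewed, and the job is handed in when it is done.

```bash
mkdir -p pics; ls; python3 - <<'E'
from plant import readout, grab_frame, arm, recognise
import cv2,pickle
for n in("side","top"):
    f=grab_frame(n); cv2.imwrite(f"pics/{n}0.png",f["color"][:,:,::-1]); pickle.dump(f,open(f"pics/{n}0.pkl","wb"))
    print(f["camera_matrix"],f["view"],[k for k in f])
    for t in("stylus_case","stylus_dial","stylus_dial_grip","lens_dial_pointer"):
        print(n,t,recognise(n,t))
print(readout.read_state(),arm.tcp_to_grasp)
E
```

```text
pics
[[545.08388659   0.         317.53862471]
 [  0.         545.08388659 246.03231753]
 [  0.           0.           1.        ]] [[ 9.95360314e-01 -9.46048123e-02  1.75434972e-02 -5.83213225e+02]
 [ 5.32486098e-02  6.93480950e-01  7.18504528e-01 -1.03504630e+02]
 [-8.01400672e-02 -7.14236726e-01  6.95300991e-01 -9.32886399e+02]
 [ 0.00000000e+00  0.00000000e+00  0.00000000e+00  1.00000000e+00]] ['color', 'camera_matrix', 'view']
side stylus_case [{'box': [230.1, 155.8, 367.5, 247.8], 'conf': 0.76}]
side stylus_dial [{'box': [268.0, 159.3, 307.0, 192.7], 'conf': 0.74}]
side stylus_dial_grip [{'box': [270.0, 158.9, 303.3, 193.0], 'conf': 0.84}]
side lens_dial_pointer [{'box': [284.4, 322.1, 331.1, 376.5], 'conf': 0.87}]
[[582.09837649   0.         324.55006948]
 [  0.         582.09837649 242.37241215]
 [  0.           0.           1.        ]] [[-3.85016295e-03 -9.99983033e-01  4.37151064e-03 -1.96288570e+01]
 [ 9.89311738e-01 -3.17178017e-03  1.45781426e-01 -5.97532847e+02]
 [-1.45765087e-01  4.88606903e-03  9.89307165e-01 -9.53224032e+02]
 [ 0.00000000e+00  0.00000000e+00  0.0000
[... 353 characters left out ...]
'time_s': 0.5, 'joints': array([-1.32408085e+00,  2.20417330e-01,  1.52651952e+00, -5.05816103e-06,
        1.39473409e+00, -1.26100149e-01]), 'joint_vel': array([ 0.00044806, -0.000899  , -0.00049707,  0.00153191, -0.00165869,
        0.00067937]), 'joint_efforts': array([ 9.02209122e-04, -4.94030714e+01, -3.87304759e+01,  7.01014325e-02,
        4.81461966e-02, -1.86021975e-05]), 'tcp_pos': array([ 227.6359051 , -582.03584668,  188.71655133]), 'ee_rot': array([ 8.25905534e-01, -5.63808520e-01, -3.09453188e-05, -2.40942252e-05]), 'force': array([ 0.05463979, -0.42043357,  0.02197638]), 'torque': array([0.02888879, 0.03308006, 0.01534862]), 'grip_width': 87.22513171378245} 18.700000000000003
```

View pics/side0.png

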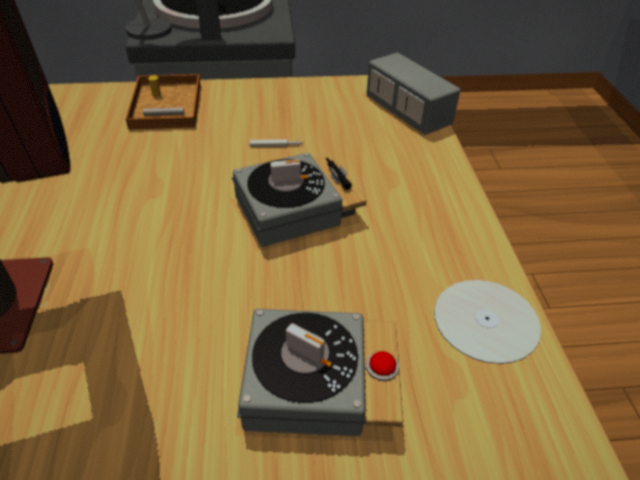

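View pics/top0.png

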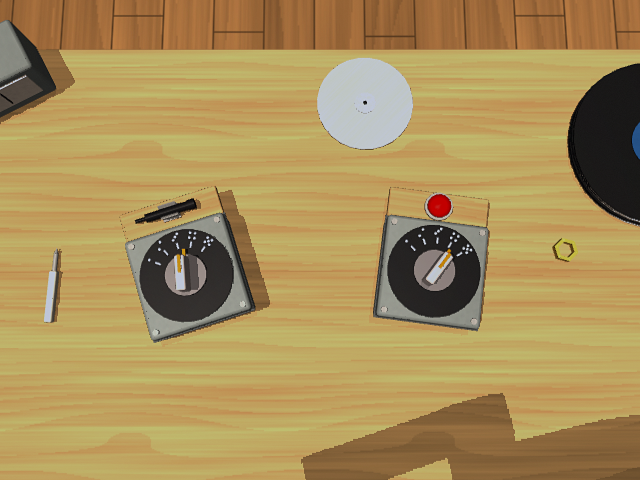

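```bash
python3 - <<'E'
import cv2
i=cv2.imread("pics/top0.png")[170:360,110:300]; cv2.imwrite("pics/topz.png",cv2.resize(i,(600,600),interpolation=cv2.INTER_CUBIC))
i=cv2.imread("pics/side0.png")[140:260,220:380]; cv2.imwrite("pics/sidez.png",cv2.resize(i,(800,600),interpolation=cv2.INTER_CUBIC))
E
```

```text
(no output)
```

View pics/topz.png

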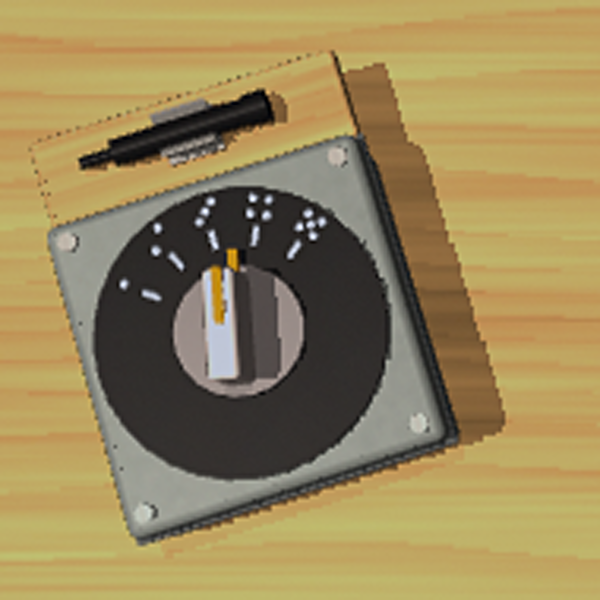

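View pics/sidez.png

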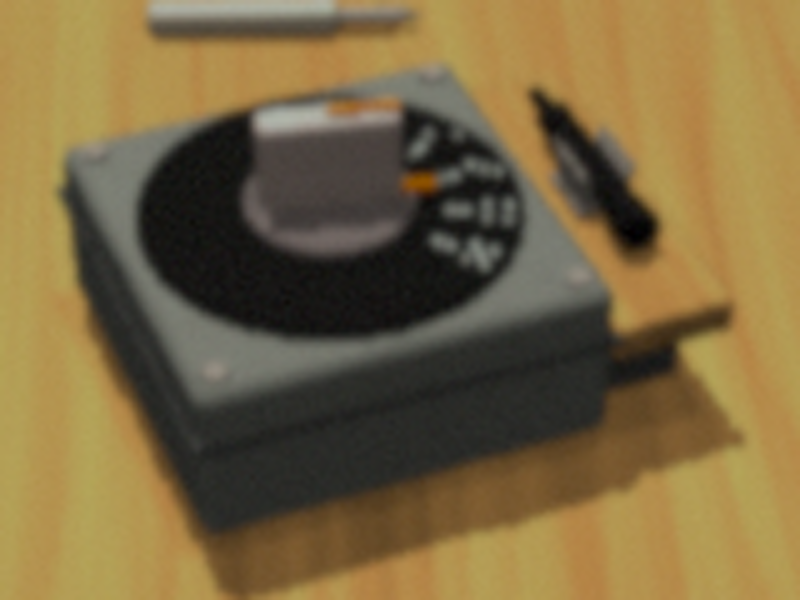

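The stylus box is the left one in the top view, with the plate at about (187, 272) px. The stylus holder is at (168, 211). The lens box is on the right at (434, 270). The stylus pointer is a little right of the three-dot mark. Next I measure.

```bash
cat > h.py <<'E'
import numpy as np,cv2
def unproj(f,uv,z):
    K=f["camera_matrix"];V=f["view"];R=V[:3,:3];t=V[:3,3];c=-R.T@t
    uv=np.atleast_2d(np.asarray(uv,float))
    d=np.c_[(uv[:,0]-K[0,2])/K[0,0],-(uv[:,1]-K[1,2])/K[1,1],-np.ones(len(uv))]@R
    return c+d*((z-c[2])/d[:,2])[:,None]
def proj(f,P):
    P=np.atleast_2d(P);q=P@f["view"][:3,:3].T+f["view"][:3,3];K=f["camera_matrix"]
    return np.c_[K[0,0]*q[:,0]/-q[:,2]+K[0,2],K[1,1]*-q[:,1]/-q[:,2]+K[1,2]]
E
python3 - <<'E'
from h import *
import pickle
from scipy.optimize import least_squares
top=pickle.load(open("pics/top0.pkl","rb"));side=pickle.load(open("pics/side0.pkl","rb"))
def circ(f,seed,roi):
    x0,y0,x1,y1=roi
    g=f["color"].max(2); m=np.zeros_like(g); m[y0:y1,x0:x1]=(g[y0:y1,x0:x1]<75)*255
    n,l,s,c=cv2.connectedComponentsWithStats(m); k=l[seed[1],seed[0]]
    cs,_=cv2.findContours((l==k).astype(np.uint8),cv2.RETR_EXTERNAL,cv2.CHAIN_APPROX_NONE)
    P=unproj(f,max(cs,key=len)[:,0,:],84)[:,:2]
    r=least_squares(lambda p:np.hypot(*(P-p[:2]).T)-p[2],[*P.mean(0),76],loss="soft_l1").x
    return r,s[k]
print(circ(top,(187,310),(120,225,240,335)))
print(circ(side,(275,201),(240,150,335,215)))
z=lambda a:np.array(a)*190/600+np.array([110,170])-.34
# screws, shelf side and opposite
S=unproj(top,z([(67,242),(337,157),(419,423),(145,512)]),82)[:,:2]
print("screws",S,S.mean(0)); 
for a,b in((3,0),(2,1)): d=S[b]-S[a];print(np.degrees(np.arctan2(d[1],d[0])))
for a,b in((1,0),(2,3)): d=S[b]-S[a];print(np.degrees(np.arctan2(d[1],d[0]))-90)
ticks=unproj(top,z([(151,295),(177,262),(213,240),(255,236),(293,249)]),84)[:,:2]
c=circ(top,(187,310),(120,225,240,335))[0][:2]
d=ticks-c;a=np.degrees(np.arctan2(d[:,1],d[:,0]));print("ticks",a,a+np.array([-50,-25,0,25,50]))
p=unproj(top,z([(233,259)]),90)[0,:2]-c;print("pointer",np.degrees(np.arctan2(p[1],p[0])),np.hypot(*p))
b=unproj(top,z([(208,267),(234,266),(239,376),(208,378)]),129)[:,:2];print("bar top",b,b.mean(0))
d=b[0]+b[1]-b[2]-b[3];print(np.degrees(np.arctan2(d[1],d[0])))
E
```

```text
(array([539.2858055 , 203.86052537,  75.24817518]), array([ 140,  229,   94,   93, 5227], dtype=int32))
(array([554.40139577, 185.44850115,  59.65691688]), array([ 247,  161,   78,   47, 2269], dtype=int32))
screws [[586.34624795 296.59362514]
 [630.87546002 157.31523077]
 [491.95963888 112.04965418]
 [447.35586896 250.74113105]] [539.13430395 204.17491028]
18.25756230726695
18.04814576212121
17.729790799731404
17.828012095507077
ticks [ 68.22482393  43.8243946   19.02945482  -6.11568257 -30.55174328] [18.22482393 18.8243946  19.02945482 18.88431743 19.44825672]
pointer 6.643751941762902 37.05402207139982
bar top [[567.00732965 211.01416527]
 [567.46257337 198.211415  ]
 [513.20092486 194.06555243]
 [512.27720807 209.1847556 ]] [539.98700899 203.11897207]
3.1379938430079974
```

```bash
cat >> h.py <<'E'
def plan(x,y,z,th):
    from plant import readout
    from scipy.spatial.transform import Rotation as Ro
    s=readout.read_state();R=Ro.from_quat(s["ee_rot"]).as_matrix()
    d=R.T@(np.array([x,y,z])-s["tcp_pos"])/25
    h=np.degrees(np.arctan2(R[1,0],R[0,0]))
    print("t",s["time_s"],"tcp",s["tcp_pos"].round(1),"theta",round(h,2),"j",np.degrees(s["joints"]).round(1),"F",s["force"].round(1),"w",round(s["grip_width"],1))
    print("shift",d.round(3),"roll",round(-((th-h+180)%360-180)/5,3))
E
python3 -c "
from h import *
plan(539.3,203.9,190,95)"
```

```text
t 0.5 tcp [ 227.6 -582.   188.7] theta -68.64 j [-75.9  12.6  87.5  -0.   79.9  -7.2] F [ 0.1 -0.4  0. ] w 87.2
shift [-24.737 -23.061  -0.049] roll -32.728
```

```bash
python3 -m jog '[-24.74,-23.06,-0.05,-32.7,-24.74,-23.06,-0.05,-32.7,-24.74,-23.06,-0.05,-32.7,-24.74,-23.06,-0.05,-32.7,-24.74,-23.06,-0.05,-32.7,-24.74,-23.06,-0.05,-32.7,-24.74,-23.06,-0.05,-32.7,-24.74,-23.06,-0.05,-32.7,-24.74,-23.06,-0.05,-32.7,-24.74,-23.06,-0.05,-32.7,-24.74,-23.06,-0.05,-32.7,-24.74,-23.06,-0.05,-32.7,-24.74,-23.06,-0.05,-32.7,-24.74,-23.06,-0.05,-32.7,-24.74,-23.06,-0.05,-32.7,-24.74,-23.06,-0.05,-32.7,-24.74,-23.06,-0.05,-32.7,-24.74,-23.06,-0.05,-32.7,-24.74,-23.06,-0.05,-32.7,-24.74,-23.06,-0.05,-32.7]' 1 30
python3 -c "
from h import *
plan(539.3,203.9,190,95)"
```

```text
time_s: 2.17
tcp_pos: [535.2, 194.9, 190.2]
ee_rot: [0.793, 0.609, 0.0, 0.0]
force: [1.3, 0.1, 0.5]
grip_width: 86.8
t 2.1667 tcp [535.2 194.9 190.2] theta 74.98 j [ 12.1   5.   95.8  -0.   79.1 -62.9] F [1.3 0.1 0.5] w 86.8
shift [0.389 0.065 0.008] roll -4.005
```

```bash
python3 -m jog '[0,0,0,-4,0,0,0,-4,0,0,0,-4,0,0,0,-4,0,0,0,-4]'
python3 - <<'E'
from h import *
plan(539.3,203.9,190,95)
from plant import grab_frame
import pickle
for n in("side","top"):
    f=grab_frame(n); cv2.imwrite(f"pics/{n}1.png",f["color"][:,:,::-1]); pickle.dump(f,open(f"pics/{n}1.pkl","wb"))
a=np.radians(np.arange(0,360,10));C=np.array([539.3,203.9,84])+np.c_[76*np.cos(a),76*np.sin(a),0*a]
f=pickle.load(open("pics/side0.pkl","rb"));i=cv2.resize(f["color"][:,:,::-1][140:260,220:380],(800,600),interpolation=cv2.INTER_CUBIC)
for u in proj(f,C): cv2.circle(i,tuple(int(v) for v in ((u-[220,140]+.5)*5)),3,(0,0,255),-1)
cv2.imwrite("pics/ov.png",i)
E
```

```text
time_s: 2.58
tcp_pos: [534.8, 192.7, 190.0]
ee_rot: [0.679, 0.734, 0.0, -0.0]
force: [-0.2, 0.3, 0.5]
grip_width: 86.8
t 2.5833 tcp [534.8 192.7 190. ] theta 94.43 j [ 11.9   4.9  96.    0.   79.1 -82.6] F [-0.2  0.3  0.5] w 86.8
shift [ 0.434  0.216 -0.001] roll -0.114
```

View pics/ov.png

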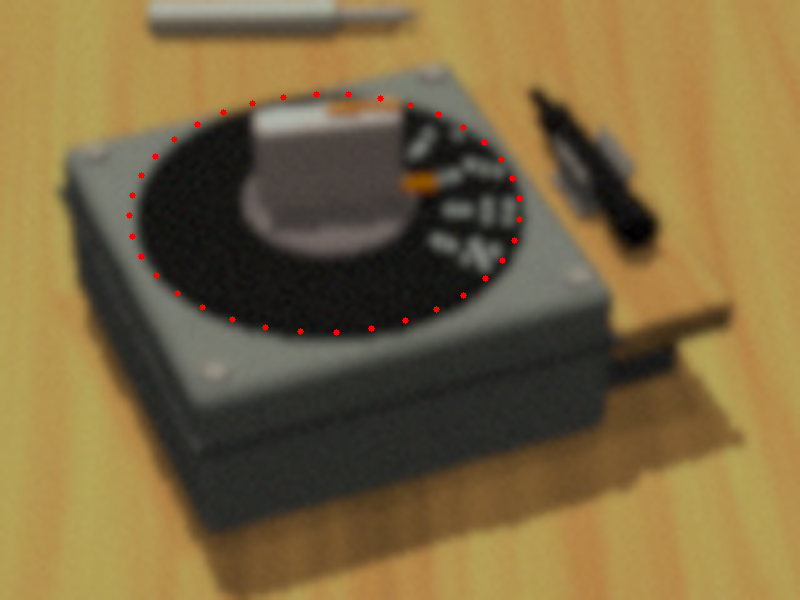

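View pics/side1.png

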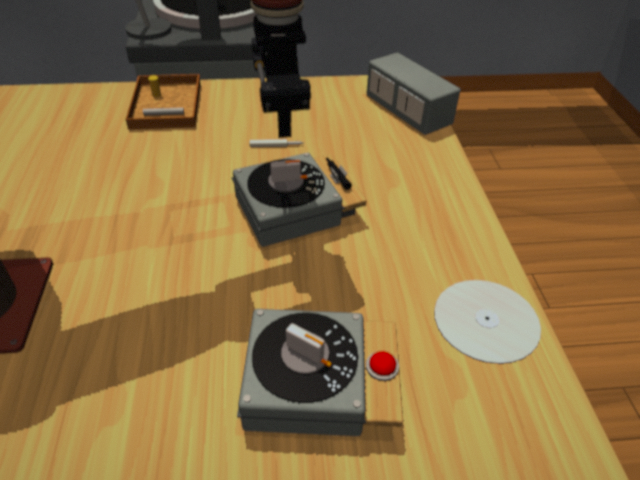

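The predicted plate ring fits the side view to within about 2 mm, and the gripper is above the stylus dial. I correct sideways and then descend.

```bash
python3 -m jog '[0.43,0.22,0,-0.1,0.43,0.22,0,-0.1,0.43,0.22,0,-0.1,0.43,0.22,0.8,-0.1,0.43,0.22,1.6,-0.1,0.43,0.22,2.2,-0.1,0.43,0.22,2.8,-0.1,0.43,0.22,3.2,-0.1,0.43,0.22,3.5,-0.1,0.43,0.22,3.72,-0.1,0.43,0.22,3.72,-0.1,0.43,0.22,3.72,-0.1,0.43,0.22,3.72,-0.1]'
python3 - <<'E'
from h import *
plan(539.3,203.9,96,95)
from plant import grab_frame
for n,(x,y) in(("side",(200,80)),("top",(90,160))):
    f=grab_frame(n); cv2.imwrite(f"pics/{n}2.png",cv2.resize(f["color"][y:y+160,x:x+200,::-1],(800,600)))
E
```

```text
time_s: 3.77
tcp_pos: [540.1, 203.9, 97.9]
ee_rot: [0.675, 0.738, 0.001, 0.0]
force: [0.2, -0.8, 1.0]
grip_width: 86.7
t 3.7667 tcp [540.1 203.9  97.9] theta 95.1 j [ 12.9  10.8  99.8   0.   69.4 -82.2] F [ 0.2 -0.8  1. ] w 86.7
shift [ 0.001 -0.032  0.077] roll 0.019
```

View pics/side2.png

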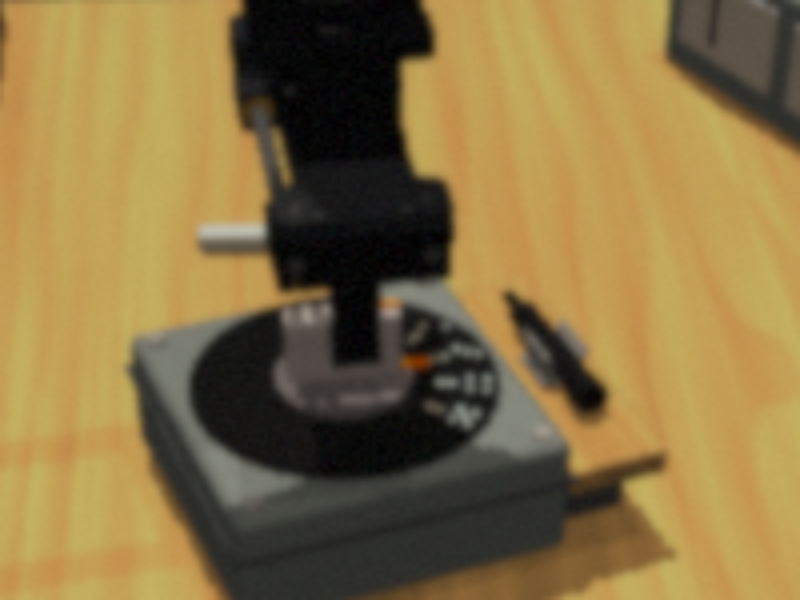

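View pics/top2.png

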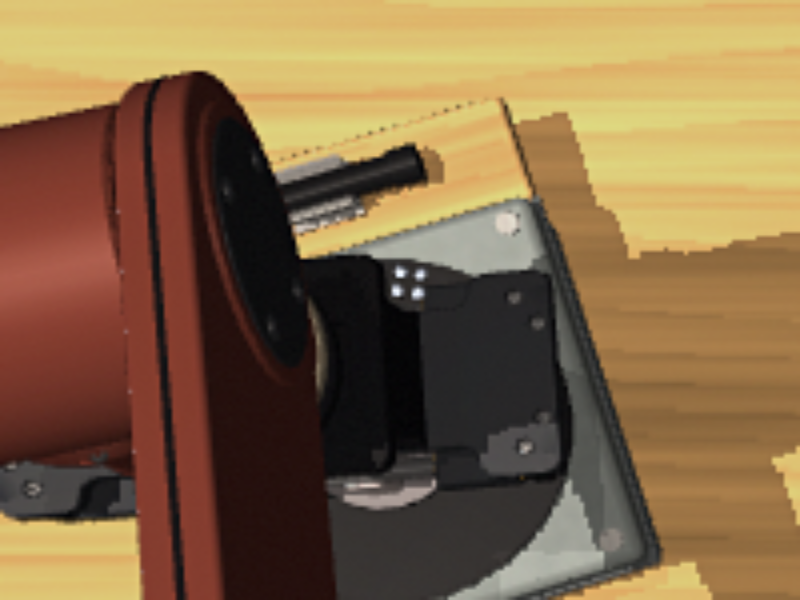

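In the side view the finger sits in front of the bar's middle, at about (355, 330) in the crop. Now I close the gripper.

```bash
python3 -m jog '[0,0,0,0,0,0,0,0,0,0,0,0,0,0,0,0,0,0,0,0,0,0,0,0,0,0,0,0,0,0,0,0,0,0,0,0,0,0,0,0]' -1 30
python3 -c "
from h import *
plan(539.3,203.9,97,-32+90)"
```

```text
time_s: 4.7
tcp_pos: [539.4, 203.8, 97.0]
ee_rot: [0.675, 0.738, -0.0, -0.0]
force: [-0.5, 0.3, -0.2]
grip_width: 28.4
t 4.7 tcp [539.4 203.8  97. ] theta 95.1 j [ 12.9  10.8  99.8   0.   69.4 -82.2] F [-0.5  0.3 -0.2] w 28.4
shift [ 0.005 -0.003 -0.002] roll 7.42
```

Still closing.

```bash
python3 -m jog '[0,0,0,0,0,0,0,0,0,0,0,0,0,0,0,0,0,0,0,0,0,0,0,0]'
python3 -c "
from h import *
plan(539.3,203.9,97,-32+90)"
```

```text
time_s: 5.2
tcp_pos: [539.4, 203.8, 97.0]
ee_rot: [0.675, 0.738, 0.0, -0.0]
force: [0.0, -0.4, -0.1]
grip_width: 0.5
t 5.2 tcp [539.4 203.8  97. ] theta 95.1 j [ 12.9  10.8  99.8   0.   69.4 -82.2] F [ 0.  -0.4 -0.1] w 0.5
shift [ 0.005 -0.003 -0.002] roll 7.42
```

```bash
python3 - <<'E'
from h import *
from plant import grab_frame
for n,(x,y) in(("side",(200,80)),("top",(90,160))):
    f=grab_frame(n); cv2.imwrite(f"pics/{n}3.png",cv2.resize(f["color"][y:y+160,x:x+200,::-1],(800,600)))
E
```

```text
(no output)
```

View pics/side3.png

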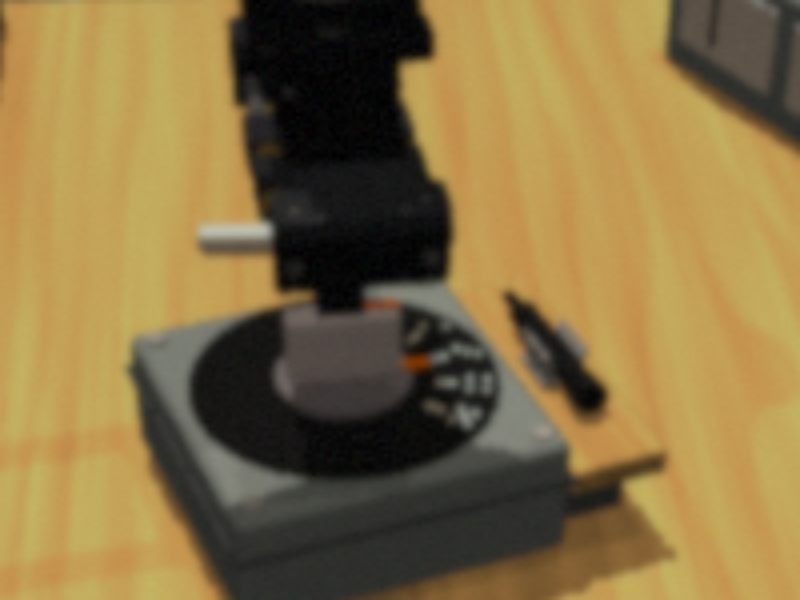

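View pics/top3.png

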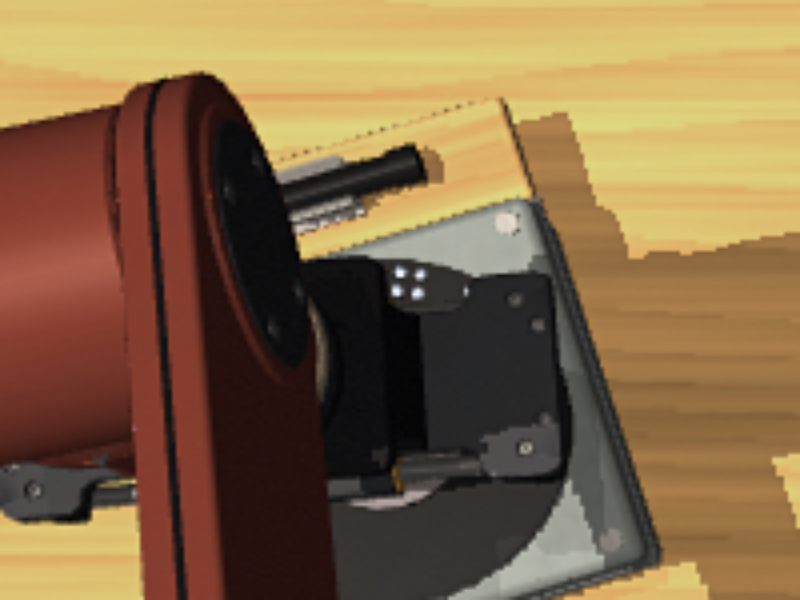

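```bash
python3 - <<'E'
from h import *
import pickle
f=pickle.load(open("pics/side0.pkl","rb"))
Rz=95.1;d=np.array([np.cos(np.radians(Rz)),np.sin(np.radians(Rz)),0])
P=np.array([539.4,203.8,97])
for n,q in(("tcp",P),("near open",P-43*d),("near open z150",P-43*d+[0,0,53]),("far open",P+43*d),("tcp z129",P+[0,0,32]),("bar top -x",[513,200,129]),("bar top +x",[567,204,129])):
    u=proj(f,q)[0];print(n,u.round(1),((u-[200,80])*[4,3.75]).round(0))
c=-f["view"][:3,:3].T@f["view"][:3,3];print(c)
E
```

```text
tcp [284.5 175.6] [338. 358.]
near open [287.7 189.2] [351. 410.]
near open z150 [287.1 166.1] [348. 323.]
far open [281.5 162.7] [326. 310.]
tcp z129 [284.1 161.9] [336. 307.]
bar top -x [270.2 163.7] [281. 314.]
bar top +x [298.6 161.3] [395. 305.]
[ 511.25719777 -649.69801587  733.23698261]
```

```bash
python3 - <<'E'
from h import *
import pickle
t=pickle.load(open("pics/top0.pkl","rb"));s=pickle.load(open("pics/side0.pkl","rb"))
for z in(110,130,170,190,210,230): print(z,"block right edge y",unproj(t,[(90+553/4,160+i*160/600) for i in(290,470)],z)[:,:2].round(0).tolist())
for y in(203.8,110,100,90):
  for z in(167,190,210): print(y,z,((proj(s,[540,y,z])[0]-[200,80])*[4,3.75]).round(0))
from plant import readout; st=readout.read_state(); print(st["tcp_pos"],st["ee_rot"])
E
python3 -c "
import plant,inspect;from plant import arm;print(dir(arm))"
```

```text
110 block right edge y [[596.0, 133.0], [520.0, 131.0]]
130 block right edge y [[593.0, 129.0], [518.0, 128.0]]
170 block right edge y [[587.0, 123.0], [515.0, 121.0]]
190 block right edge y [[584.0, 120.0], [514.0, 118.0]]
210 block right edge y [[581.0, 116.0], [512.0, 115.0]]
230 block right edge y [[578.0, 113.0], [511.0, 112.0]]
203.8 167 [336. 243.]
203.8 190 [334. 203.]
203.8 210 [333. 167.]
110 167 [347. 358.]
110 190 [345. 317.]
110 210 [344. 280.]
100 167 [348. 371.]
100 190 [347. 330.]
100 210 [346. 293.]
90 167 [349. 385.]
90 190 [348. 343.]
90 210 [347. 306.]
[539.38723262 203.76090463  96.97766685] [ 6.74949424e-01  7.37863995e-01  4.05774952e-06 -1.13681051e-05]
['PlanningError', '__class__', '__delattr__', '__dict__', '__dir__', '__doc__', '__eq__', '__format__', '__ge__', '__getattribute__', '__getstate__', '__gt__', '__hash__', '__init__', '__init_subclass__', '__le__', '__lt__', '__module__', '__ne__', '__new__', '__reduce__', '__reduce_ex__', '__repr__', '__setattr__', '__sizeof__', '__str__', '__subclasshook__', '__weakref__', 'close_job', 'tcp_to_grasp']
```

```bash
python3 - <<'E'
import cv2
i=cv2.imread("pics/side3.png");print(i.shape)
cv2.imwrite("pics/s3z.png",cv2.convertScaleAbs(cv2.resize(i[150:400,180:480],(720,600)),alpha=2.5,beta=30))
i=cv2.imread("pics/side2.png")
cv2.imwrite("pics/s2z.png",cv2.convertScaleAbs(cv2.resize(i[150:400,180:480],(720,600)),alpha=2.5,beta=30))
E
```

```text
(600, 800, 3)
```

View pics/s3z.png

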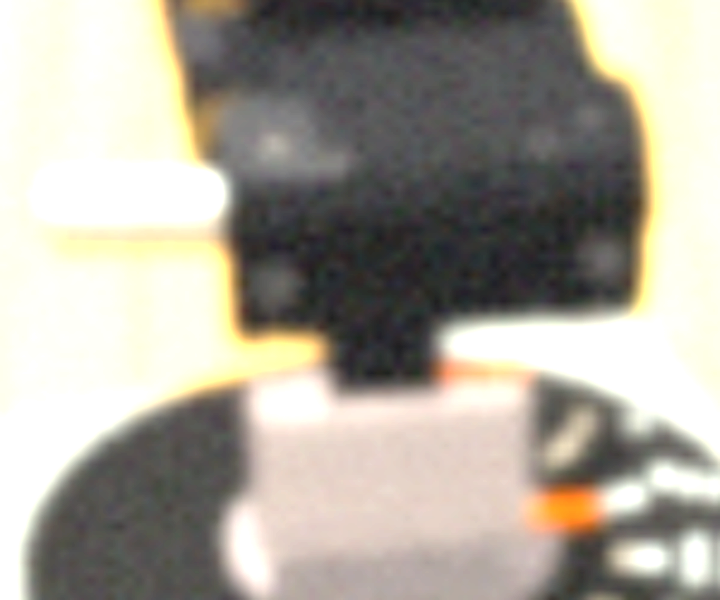

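View pics/s2z.png

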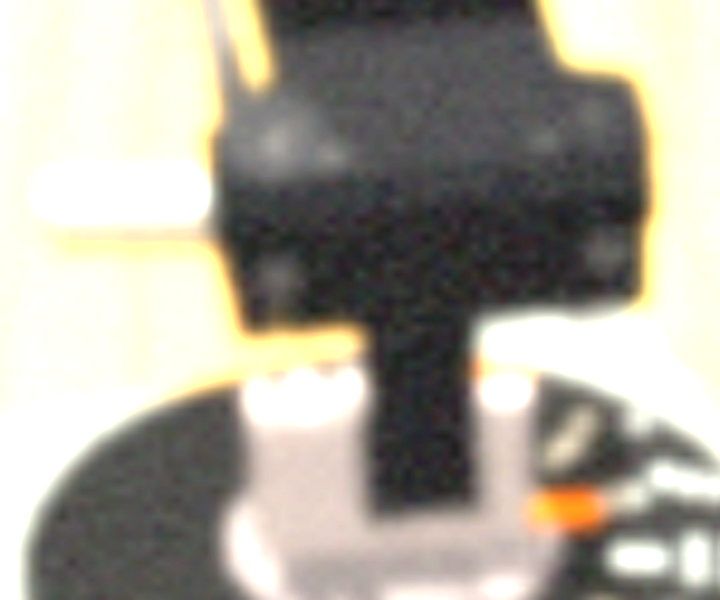

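In the side picture the shut fingertips are drawn over the bar's top face, at crop row ~310 where the reported TCP should project to ~358. So the real tips are about 35 mm higher than the reported TCP, and the fingers closed above the bar. I open the gripper, go down 28 mm, and check again.

```bash
python3 -m jog '[0,0,0,0,0,0,0,0,0,0,0,0,0,0,0,0,0,0,0,0,0,0,0,0,0,0,0,0,0,0,0,0,0,0,0,0,0,0,0,0]' 0.4
python3 -m jog '[0,0,0.3,0,0,0,0.6,0,0,0,0.85,0,0,0,1.0,0,0,0,1.1,0,0,0,1.1,0,0,0,1.1,0]'
python3 - <<'E'
from h import *
plan(539.3,203.9,97,95)
from plant import grab_frame
for n,(x,y) in(("side",(200,80)),):
    f=grab_frame(n); cv2.imwrite(f"pics/{n}4.png",cv2.convertScaleAbs(cv2.resize(f["color"][y:y+160,x:x+200,::-1],(800,600)),alpha=1.7,beta=20))
E
```

```text
time_s: 6.13
tcp_pos: [539.4, 203.8, 97.0]
ee_rot: [0.675, 0.738, 0.0, 0.0]
force: [0.1, -0.2, -0.1]
grip_width: 57.3
time_s: 6.72
tcp_pos: [539.3, 203.7, 69.2]
ee_rot: [0.675, 0.738, -0.0, -0.0]
force: [0.3, -0.5, -0.0]
grip_width: 60.8
t 6.7167 tcp [539.3 203.7  69.2] theta 95.1 j [ 12.9  12.7 100.9   0.   66.5 -82.2] F [ 0.3 -0.5 -0. ] w 60.8
shift [ 6.00e-03  1.00e-03 -1.11e+00] roll 0.02
```

View pics/side4.png

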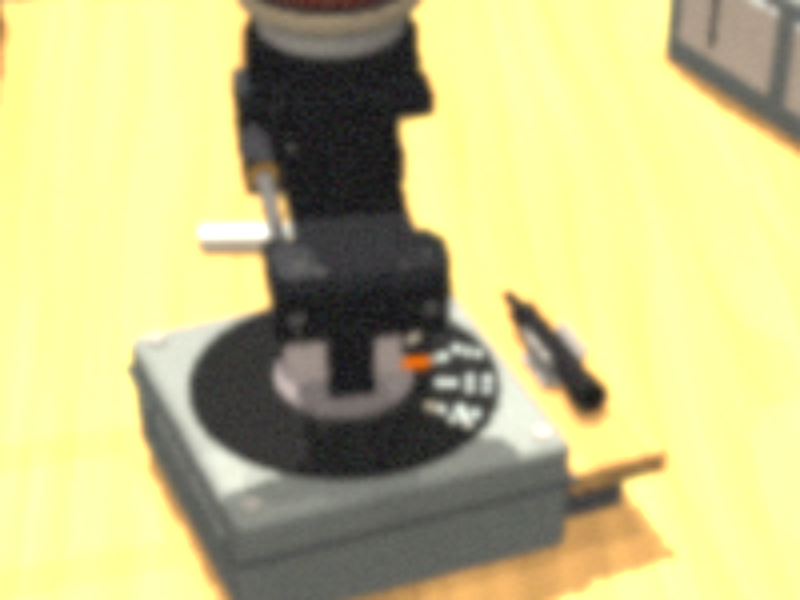

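The reported TCP is at z 69, below the plate, with no contact force, which confirms the offset. I go 4 mm lower and close.

```bash
python3 -m jog '[0,0,0.16,0,0,0,0.16,0,0,0,0.16,0,0,0,0.16,0,0,0,0.16,0,0,0,0.16,0,0,0,0.16,0,0,0,0.16,0,0,0,0.16,0,0,0,0.16,0,0,0,0.16,0,0,0,0.16,0]' -1 30
python3 - <<'E'
from h import *
plan(539.3,203.9,97,58)
from plant import grab_frame
for n,(x,y) in(("side",(200,80)),):
    f=grab_frame(n); cv2.imwrite(f"pics/{n}5.png",cv2.convertScaleAbs(cv2.resize(f["color"][y:y+160,x:x+200,::-1],(800,600)),alpha=1.7,beta=20))
E
```

```text
time_s: 7.77
tcp_pos: [539.5, 203.7, 65.6]
ee_rot: [0.675, 0.738, 0.0, 0.0]
force: [0.5, -0.6, 1.1]
grip_width: 16.1
t 7.7667 tcp [539.5 203.7  65.6] theta 95.1 j [ 12.9  12.9 101.   -0.   66.  -82.2] F [ 0.5 -0.6  1.1] w 16.1
shift [ 0.009 -0.006 -1.257] roll 7.42
```

View pics/side5.png

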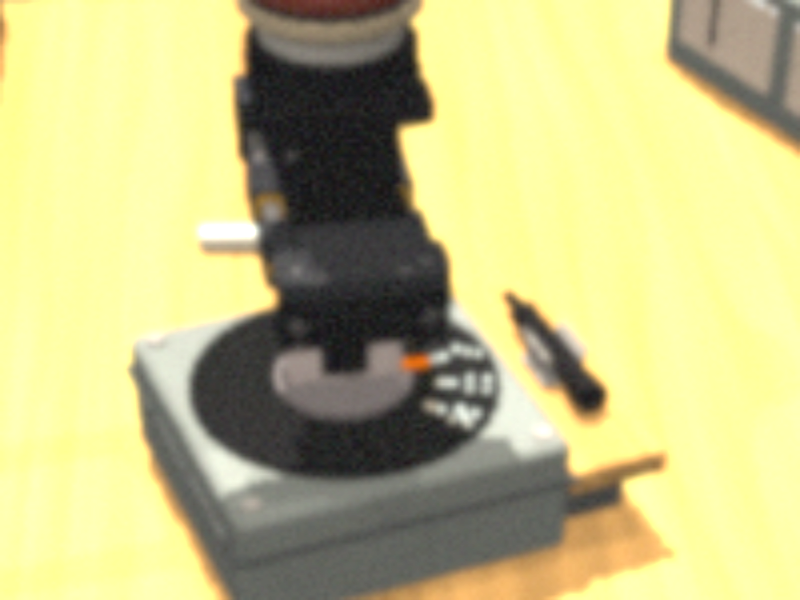

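The gripper stopped at 16.1 mm, so the bar is held. Now I turn right by 37° and hold.

```bash
python3 -m jog '[0,0,0,0.5,0,0,0,1.2,0,0,0,2,0,0,0,2.8,0,0,0,3.6,0,0,0,4.4,0,0,0,5.2,0,0,0,6,0,0,0,6.7,0,0,0,7.2,0,0,0,7.4,0,0,0,7.4,0,0,0,7.4,0,0,0,7.4,0,0,0,7.4,0,0,0,7.4,0,0,0,7.4,0,0,0,7.4]'
python3 - <<'E'
from h import *
plan(539.3,203.9,65.6,43+90)
from plant import grab_frame
for n,(x,y) in(("side",(200,80)),("top",(90,160))):
    f=grab_frame(n); cv2.imwrite(f"pics/{n}6.png",cv2.convertScaleAbs(cv2.resize(f["color"][y:y+160,x:x+200,::-1],(800,600)),alpha=1.7,beta=20))
E
```

```text
time_s: 9.32
tcp_pos: [539.6, 204.3, 65.6]
ee_rot: [0.874, 0.486, 0.001, -0.0]
force: [0.3, 5.7, -0.2]
grip_width: 15.7
t 9.3167 tcp [539.6 204.3  65.6] theta 58.12 j [ 1.29e+01  1.29e+01  1.01e+02  1.00e-01  6.60e+01 -4.53e+01] F [ 0.3  5.7 -0.2] w 15.7
shift [-0.022 -0.002 -0.002] roll -14.976
```

View pics/side6.png

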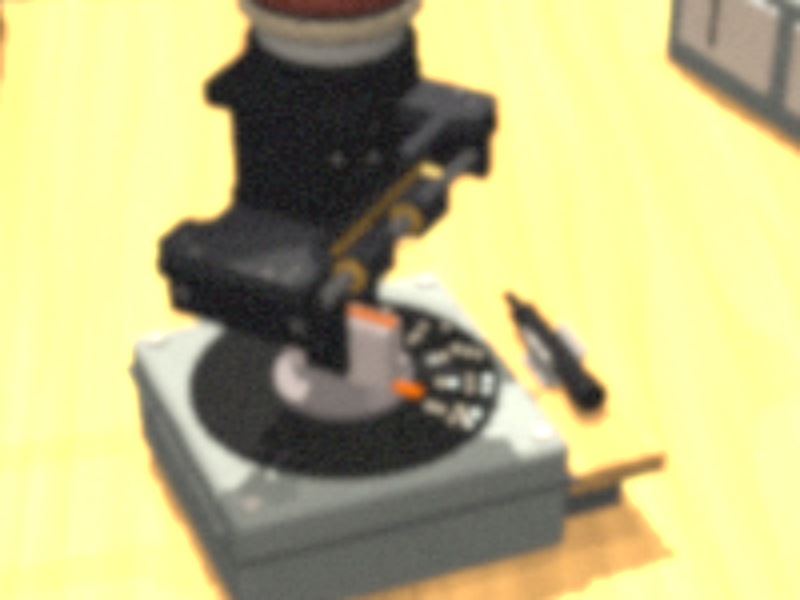

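View pics/top6.png

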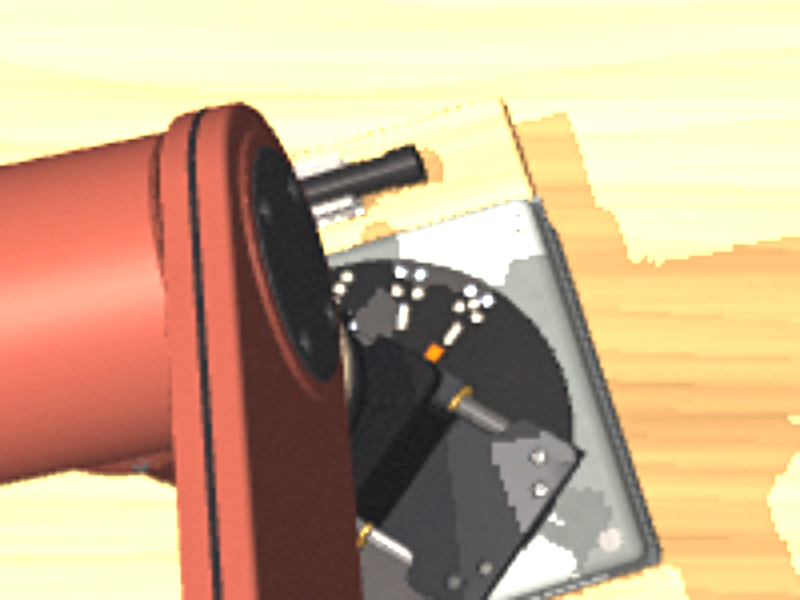

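```bash
python3 - <<'E'
from h import *
import pickle
f=pickle.load(open("pics/top0.pkl","rb"))
g=lambda x,y:[90+(x+.5)/4-.5,160+(y+.5)*160/600-.5]
for n,z,q in(("ptr",90,(434,352)),("tick5",84,(453,333)),("tick4",84,(402,316))):
    d=unproj(f,[g(*q)],z)[0,:2]-[539.3,203.9]; print(n,np.degrees(np.arctan2(d[1],d[0])),np.hypot(*d))
E
```

```text
ptr -30.295230816861405 39.05524866288514
tick5 -31.219428709618207 50.09336878599919
tick4 -5.510252458107428 50.64911107898687
```

The pointer is within about 1° of the five-dot tick and has stood there over 0.6 s. Now I turn left by 75°.

```bash
python3 -m jog '[0,0,0,-0.4,0,0,0,-1.2,0,0,0,-2.2,0,0,0,-3.2,0,0,0,-4.2,0,0,0,-5.2,0,0,0,-6.2,0,0,0,-7.2,0,0,0,-8.2,0,0,0,-9.2,0,0,0,-10.2,0,0,0,-11.2,0,0,0,-12.2,0,0,0,-13.2,0,0,0,-14.1,0,0,0,-14.7,0,0,0,-15,0,0,0,-15,0,0,0,-15,0,0,0,-15]'
python3 -c "
from h import *
plan(539.3,203.9,65.6,43+90)"
python3 -m jog '[0,0,0,0,0,0,0,0,0,0,0,0,0,0,0,0,0,0,0,0,0,0,0,0,0,0,0,0,0,0,0,0,0,0,0,0,0,0,0,0,0,0,0,0,0,0,0,0]' 0.6
python3 - <<'E'
from h import *
plan(539.3,203.9,65.6,43+90)
from plant import grab_frame
for n,(x,y) in(("side",(200,80)),("top",(90,160))):
    f=grab_frame(n); cv2.imwrite(f"pics/{n}7.png",cv2.convertScaleAbs(cv2.resize(f["color"][y:y+160,x:x+200,::-1],(800,600)),alpha=1.7,beta=20))
E
```

```text
time_s: 11.08
tcp_pos: [539.7, 203.0, 65.6]
ee_rot: [0.398, 0.917, -0.0, 0.0]
force: [2.8, -3.2, -0.4]
grip_width: 16.0
t 11.0833 tcp [539.7 203.   65.6] theta 133.05 j [ 1.280e+01  1.290e+01  1.010e+02 -1.000e-01  6.600e+01 -1.202e+02] F [ 2.8 -3.2 -0.4] w 16.0
shift [ 0.039  0.013 -0.001] roll 0.011
time_s: 12.08
tcp_pos: [539.4, 203.7, 65.5]
ee_rot: [0.398, 0.917, -0.0, -0.0]
force: [-0.3, -0.4, -0.9]
grip_width: 69.5
t 12.0833 tcp [539.4 203.7  65.5] theta 133.1 j [  12.9   12.9  101.    -0.    66.  -120.2] F [-0.3 -0.4 -0.9] w 69.5
shift [ 0.007  0.002 -0.006] roll 0.019
```

View pics/side7.png

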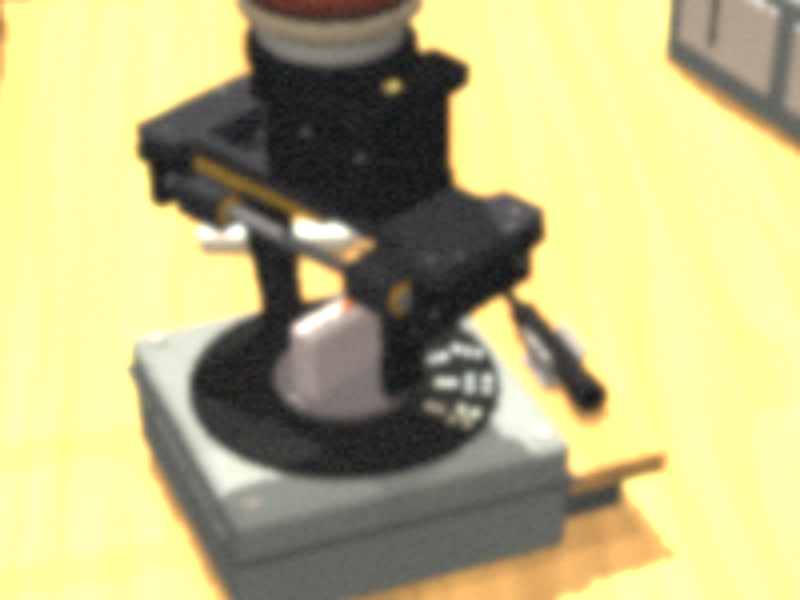

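The bar is free of the fingers. I lift up and then back away for a clear view.

```bash
python3 -m jog '[0,0,-0.4,0,0,0,-1,0,0,0,-2,0,0,0,-3,0,0,0,-4,0,0,0,-5,0,0,0,-5,0,0,0,-5,0]'
python3 -c "
from h import *
plan(400,203.9,190,133)"
```

```text
time_s: 12.85
tcp_pos: [540.9, 204.1, 193.4]
ee_rot: [0.398, 0.917, 0.001, 0.002]
force: [-0.2, -0.7, -0.4]
grip_width: 69.4
t 12.85 tcp [540.9 204.1 193.4] theta 133.1 j [  12.9    5.8   94.6    0.    79.3 -120.2] F [-0.2 -0.7 -0.4] w 69.4
shift [ 3.845 -4.122  0.109] roll 0.021
```

```bash
python3 -m jog '[3.8,-4.1,0,0,3.8,-4.1,0,0,3.8,-4.1,0,0,3.8,-4.1,0,0,3.8,-4.1,0,0,3.8,-4.1,0,0,3.8,-4.1,0,0,3.8,-4.1,0,0]'
python3 - <<'E'
from h import *
from plant import grab_frame,readout
print(readout.read_state()["force"])
for n,(x,y,w,h) in(("side",(200,130,160,120)),("top",(110,180,160,120))):
    f=grab_frame(n); cv2.imwrite(f"pics/{n}8.png",cv2.resize(f["color"][y:y+h,x:x+w,::-1],(800,600),interpolation=cv2.INTER_CUBIC))
    cv2.imwrite(f"pics/{n}8f.png",f["color"][:,:,::-1])
E
```

```text
time_s: 13.52
tcp_pos: [400.6, 203.0, 190.4]
ee_rot: [0.398, 0.917, -0.0, 0.0]
force: [-1.2, -0.3, 0.1]
grip_width: 69.6
[-1.17121638 -0.3129544   0.08531152]
```

View pics/top8.png

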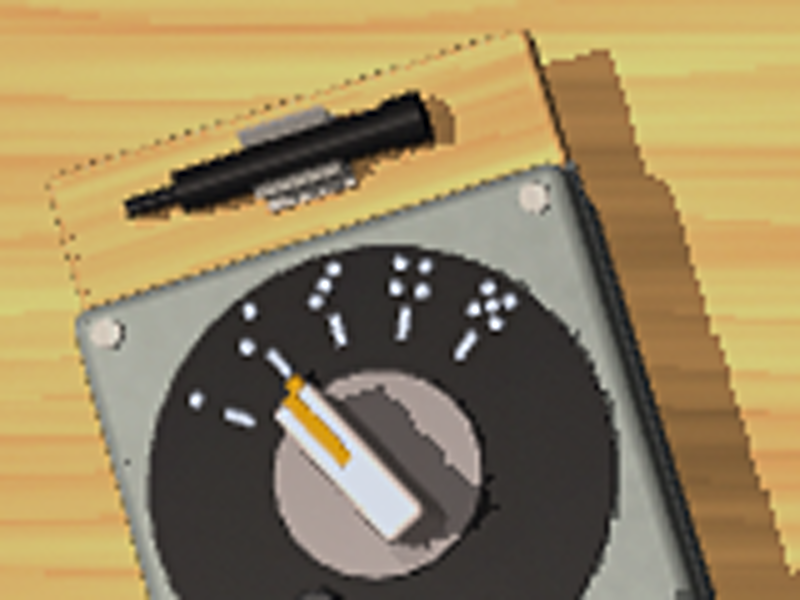

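View pics/side8f.png

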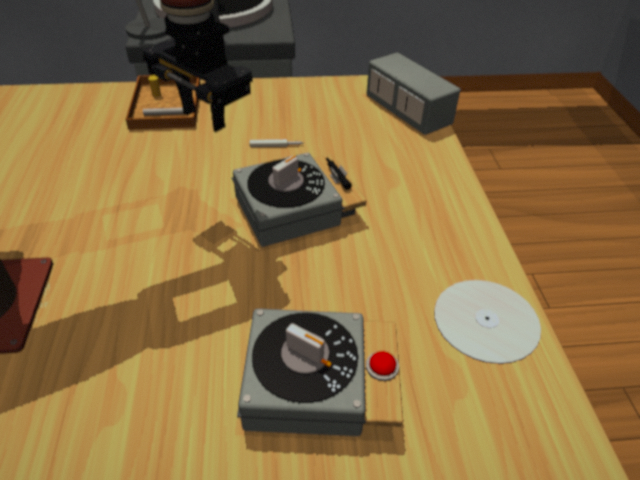

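View pics/side8.png

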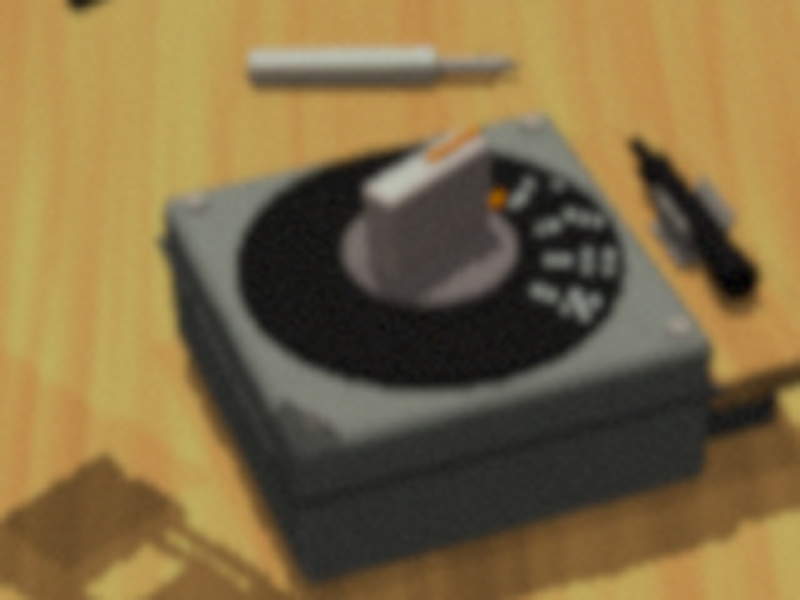

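The pointer, at (293, 385) in the top crop, lines up with the two-dot tick at (278, 362). The lens dial looks as it did at the start, and the arm is in the clear. I hand the job in.

```bash
python3 -c "
from plant import arm;print(arm.close_job())"
```

```text
the job is handed in; nothing more can be done
None
```

I turned the stylus box's dial right to the five-dot mark, held it there for over 0.6 s, turned it left to the two-dot mark and let go. I then lifted and backed the arm away and handed the job in at about 13.6 s.

**Checks:**
- **Five-dot mark:** the pointer measured about 1° from the tick.
- **Two-dot mark:** in the last top picture the pointer lines up with the tick by eye. The gripper turned 75.0° between the two marks, as planned.
- **Lens dial:** it looks unchanged by eye in the last side picture; I did not measure its pointer again.
- **Contact:** the arm stood clear, and the tool force read about 1 N.

**What disagreed:** the first grasp closed on nothing, above the bar. The reported TCP height was about 30–35 mm lower than the fingertips in the pictures, so I gripped with the reported TCP at z = 65.6 mm instead of the planned 95–97 mm. The grip then read 16 mm, which matches the bar. The cause of that offset was not found.

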